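Shake the cork out of the cork box

TASK

The cork box with the clear sides stands upside down on its slotted lid, its four black feet in the air, with one cork left inside. Lift it just as it is, slot side down, hold it over the blue bowl and shake it until the cork drops through the slot into the bowl, without touching the cork with the gripper; then stand the box back on the worktop, slot side down. Leave the bowl where it is, with the cork in it, and do not disturb the plain closed wooden box.

Things in the scene. Friction and masses are not known exactly. Their poses are not given: they have to be found in the camera images.
- cork_box_center (a point): Centre of the cork box, 42 mm above its underside. Box 130 (x) by 58 (y) by 84 mm (z, up), 0.25 kg; pale wood ends and top with 3 mm black feet, clear long sides (y = +-29 mm, to grip from above). Its dark 5 mm lid is underneath, with a slot 26 (x) by 44 mm (y) through its middle and 1.5 mm brass lips inside along the slot's long edges. Inside: 118 by 50 mm.
- cork: Cork cylinder 20 mm across, 36 mm long, 12 g; origin at its centre, y along its axis. Starts lying in the box, across it, at the box's -x end. It rolls along the box's x, but the lip holds it until the box is moved briskly to and fro along its x (60 mm strokes at 0.2 to 0.4 m/s) or tilted well over 30 degrees; several strokes may be needed.
- bowl: Open round glazed blue bowl, 164 mm across at the rim, 52 mm high, 0.5 kg, loose; origin at the centre of its underside, z up.
- wooden_box: Bystander: small plain closed box of brown wood, 66 by 96 by 72 mm, without slot or clear sides; origin at the centre of its underside. Not to be disturbed.

How it is judged:
By the outcome, as a careful person would: the job done as asked, in the order asked, and still so for the second after the job is handed in, with the robot touching nothing.
It also fails if it takes over 45 s, if anything falls off the work surface, if the arm or the gripper's body presses on something with over 40 N, if the wrist force passes 120 N, or if a joint passes its speed limit or range.

ROBOT

A 6-joint arm with a two-finger parallel gripper is mounted at the origin on a cart in front of the work surface, level with it; the furniture and walls round the work are solid. World frame = base frame: x ahead of the robot, y to its left, z up, the work surface at z = 0. Lengths are in m, angles in rad, forces in N, time in s.
With the tool pointing down it reaches from about 0.325 to 0.9 m from the base axis. Payload 3.5 kg.
Tool frame: the origin (TCP) lies between the finger pads; the fingertips stand 22 mm ahead of it and the grasp point (between the pads) lies 3 mm ahead of it; z points along the fingers, y is the line along which they close (so a half turn about z gives the same grasp; the last joint's range is limited). The gripper opens to 85 mm and grips with 20 to 120 N. Pads are 22 mm wide; open, the fingers measure 114 mm over their backs; the gripper's body (76 mm by 85 mm) begins 54 mm behind the grasp point. The pads swing forward as they close: fully open they stand 13 mm farther back than shut.
Start: joints at [-1.22, 0.276, -0.026, 1.268, 0, 1.467], TCP at [0.274, -0.562, 0.216] pointing down, gripper open.
Joint ranges: [-3.12, 3.12], [-0.85, 1.88], [-1.08, 1.24], [-1.95, 2.15], [-1.57, 1.53], [-3.14, 3.14]. Speed limits (rad/s): [2.57, 2.57, 3.14, 3.14, 3.14, 3.14].

INTERFACE

Orientations are given as [roll, pitch, yaw] about the fixed x, y, z axes, in that order (R = Rz(yaw) Ry(pitch) Rx(roll)).
In Python, from bench import env gives the robot as it stands.
- The arm moves only by the tool move_arm, never from a script. Its argument "deltas" is a list of rows, each an object of numbers: "tx", "ty", "tz": the shift along the tool's x, y, z in units of 40 cm (1.0 is 40 cm); "rx", "ry", "rz": the turn, a rotation vector about the tool's x, y, z in units of 120 degrees (1.0 is 120 degrees); "hand": the opening, from -1 (shut) to 1 (fully open), so that 0 is half open. A call has 1 to 10 rows; each row is the pose to reach, as a shift and turn from the pose commanded when the call began, along the tool's axes at that moment; what a row does not reach only later rows make up. A row lasts 1/12 s, in which the tool goes at most 41.7 mm and 7.16 degrees, less where a joint would pass 70% of its speed; a pose out of reach is approached as far as the arm can. A call with a number of a shift or a turn outside -1 to 1 is refused whole. A call with a gripper value outside its range is refused whole. The fingers move at their own pace and stop on an object; "squeeze" is the grip in N (left out, the last holds). Time passes only in rows, so rows that repeat a pose let the fingers close. It gives the time, the measured TCP pose, the force, the opening and the grip force at its end, in the units of the state.
- env.get_state(): the state, without advancing time (a new reading comes with each control period).
- env.grab_frame(name): name is "side" or "top" or "wrist"; returns the picture (400x640x3 uint8, red, green, blue); there is no depth.
- env.camera_info(name): a dict with "fx", "fy", "cx", "cy" (pixels), "cam_to_world" (4x4, takes a point from camera to world coordinates). Camera axes: x right, y down, z forward; pixel columns grow to the right and rows downward; lengths in m; the calibration is good to about 2 mm. A picture is of the moment at which its call begins: read the wrist's pose just before it. camera_info takes no time and is no camera call; for the wrist camera it gives the pose at the moment of the call.
- env.sign_off(): hands the job in; it is judged then, once.
The state is a dict: "time": time; "q": joint angles; "joint_vel": joint speeds; "effort": joint torques, N m; "eef_pos": TCP position; "tcp_rot": TCP orientation; "wrist_force": force on the tool from outside, world axes, zero at the start; "wrist_torque": the same for the moment, N m; "opening": finger opening in m; "grasp_force": force on a finger pad.
Only numpy, scipy, OpenCV 4.12 (cv2) and the standard library are available. Lean on these libraries where they do the work, as an engineer would, in place of code of your own. Each camera call takes 0.05 s, during which the arm holds its last target. There are 200 camera calls.

## Working session

There is one attempt and no reset: what is moved stays moved. The work goes in short steps, Python scripts to look and compute and a tool call to move; the robot and the scene stay as the last step left them, time stands still between calls to the robot, and variables do not carry over. Pictures are saved under pics/ and viewed, at most 10 in all, crops included, and the job is handed in when it is done.

Besides the shell and the picture viewer there is one more tool, called after ">>>" by a JSON object that holds its "method" and its "body", one argument or row to a line. move_arm: Moves the arm, as the interface text tells. Shifts and turns lie within -1 to 1; 1 stands for 40 cm of shift or 120 degrees of turn. Its arguments: {"type":"object","properties":{"deltas":{"type":"array","items":{"type":"object","properties":{"tx":{"type":"number","minimum":-1,"maximum":1},"ty":{"type":"number","minimum":-1,"maximum":1},"tz":{"type":"number","minimum":-1,"maximum":1},"rx":{"type":"number","minimum":-1,"maximum":1},"ry":{"type":"number","minimum":-1,"maximum":1},"rz":{"type":"number","minimum":-1,"maximum":1},"hand":{"type":"number"}}}},"squeeze":{"type":"number"}},"required":["deltas"]}

```bash
ls; mkdir -p pics
python3 - <<'E'
from bench import env
import cv2,numpy as np
print(env.get_state())
for n in("top","side"):
    f=env.grab_frame(n);cv2.imwrite(f"pics/{n}0.png",f[:,:,::-1]);c=env.camera_info(n);print(n,c["fx"],c["cx"],c["cy"],np.round(c["cam_to_world"],3).tolist())
E
```

```text
pics
{'time': 0.0, 'q': array([-1.22039962e+00,  2.77151029e-01, -2.78689451e-02,  1.26801358e+00,
        3.13094929e-05,  1.46740946e+00]), 'joint_vel': array([-0.0004924 , -0.00103768,  0.00010283, -0.00123491, -0.00090662,
        0.00171967]), 'effort': array([ 1.46908187e-03, -4.45506728e+01,  2.95202833e+01,  1.65204325e-02,
        4.84854525e-05,  1.43764339e-05]), 'eef_pos': array([ 0.27370905, -0.56098036,  0.21515418]), 'tcp_rot': array([-3.13937060e+00, -2.62030405e-04,  4.53783243e-01]), 'wrist_force': array([-0.24527687,  0.52408976, -0.23364657]), 'wrist_torque': array([-0.0328109 ,  0.04642146, -0.02216023]), 'grasp_force': 0.0, 'opening': 0.0854633908862208}
top 360.9072617052341 324.8540711873768 200.0677429106569 [[-0.012, -0.996, 0.085, 0.434], [-0.999, 0.009, -0.031, 0.011], [0.03, -0.085, -0.996, 0.899], [0.0, 0.0, 0.0, 1.0]]
side 400.60299487079817 314.9247150507847 196.0980775639658 [[1.0, -0.024, 0.02, 0.48], [-0.031, -0.863, 0.505, -0.437], [0.005, -0.505, -0.863, 0.803], [0.0, 0.0, 0.0, 1.0]]
```

View pics/top0.png

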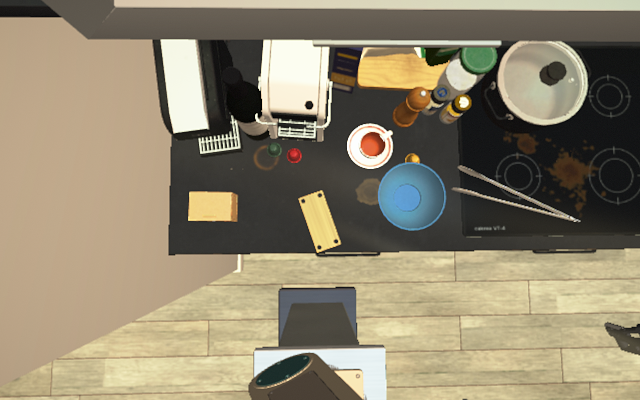

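View pics/side0.png

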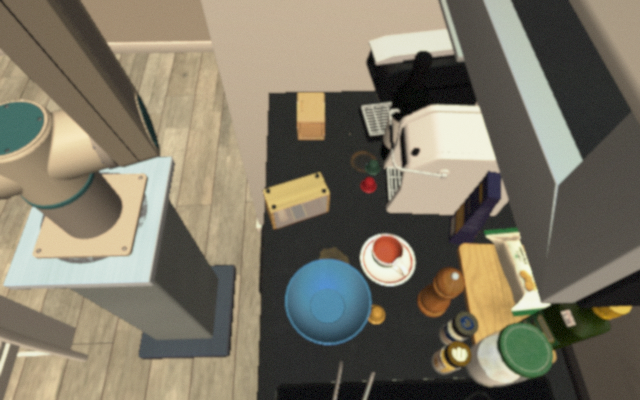

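Run:
```python
import cv2,numpy as np
t=cv2.imread("pics/top0.png")[150:260,280:460];s=cv2.imread("pics/side0.png")[160:350,250:400]
a=cv2.resize(t,None,fx=4.4,fy=4.4,interpolation=2);cv2.imwrite("pics/c1.png",a)
cv2.imwrite("pics/c2.png",cv2.resize(s[:80],None,fx=5,fy=5,interpolation=2))
```

```text
(no output)
```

View pics/c1.png

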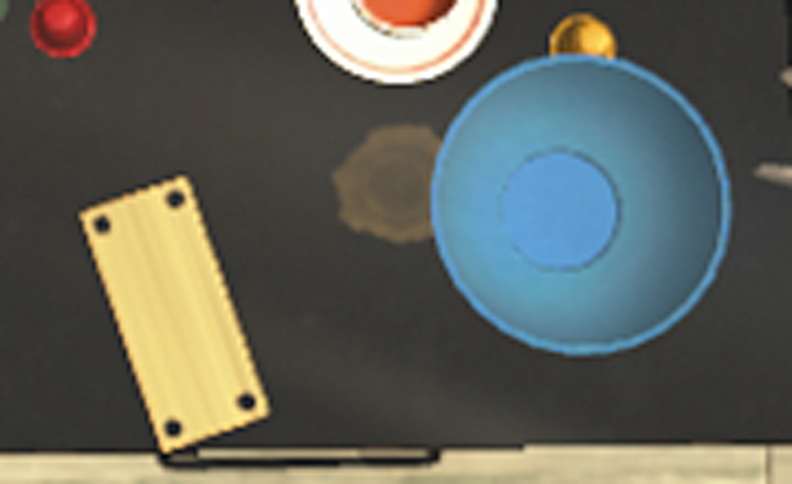

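View pics/c2.png

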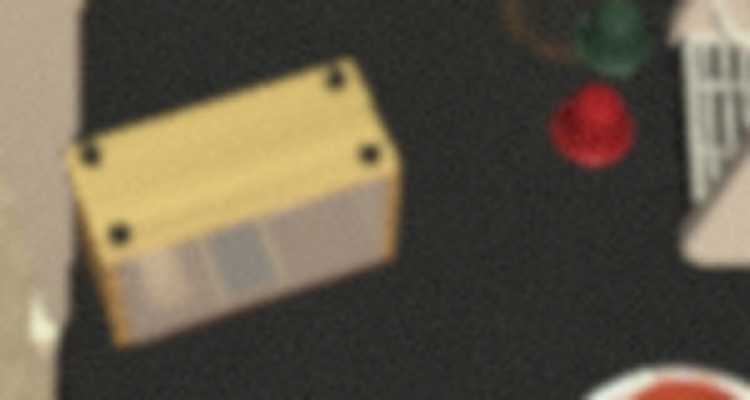

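c1 shows the box-top corners at (80,213), (185,176), (270,410), (165,452) and the bowl rim centred at (581,204). c2 shows the cork at the box end nearest the robot (about (165,280)).

```bash
cat > h.py <<'E'
from bench import env
import numpy as np
def ray(n,u,v,z):
    c=env.camera_info(n);T=np.array(c["cam_to_world"]);d=T[:3,:3]@[(u-c["cx"])/c["fx"],(v-c["cy"])/c["fy"],1]
    return T[:3,3]+d*(z-T[2,3])/d[2]
E
python3 - <<'E'
from h import *
t=lambda u,v,z:ray("top",280+(u+.5)/4.4-.5,150+(v+.5)/4.4-.5,z)
s=lambda u,v,z:ray("side",250+(u+.5)/5-.5,160+(v+.5)/5-.5,z)
P=np.array([t(*p,.082) for p in[(80,213),(185,176),(270,410),(165,452)]]);print(P.round(4),P.mean(0))
d=lambda P:print([round(np.linalg.norm(P[i]-P[(i+1)%4]),4) for i in range(4)],np.degrees(np.arctan2(*(P[0]+P[1]-P[2]-P[3])[1::-1])))
d(P)
Q=np.array([s(*p,.082) for p in[(345,57),(400,160),(118,264),(70,150)]]);print(Q.round(4),Q.mean(0));d(Q)
B=np.array([t(*p,.052) for p in[(431,204),(731,204),(581,55),(581,354)]]);print(B.round(4),B.mean(0))
for u,v in [(325,302),(286,302),(370,302),(325,262),(325,343)]: print(ray("side",u+3,v,.052))
E
```

```text
[[ 0.5088  0.0472  0.082 ]
 [ 0.5275 -0.0072  0.082 ]
 [ 0.4065 -0.0494  0.082 ]
 [ 0.3859  0.0046  0.082 ]] [ 0.45716438 -0.00122943  0.082     ]
[np.float64(0.0575), np.float64(0.1282), np.float64(0.0578), np.float64(0.13)] 19.178111923776523
[[ 0.5066  0.0473  0.082 ]
 [ 0.5278 -0.0053  0.082 ]
 [ 0.4106 -0.0514  0.082 ]
 [ 0.3892  0.0035  0.082 ]] [ 0.45855095 -0.0014699   0.082     ]
[np.float64(0.0568), np.float64(0.126), np.float64(0.0589), np.float64(0.1253)] 20.97905850049703
[[ 0.5146 -0.1403  0.052 ]
 [ 0.5132 -0.3036  0.052 ]
 [ 0.5954 -0.2244  0.052 ]
 [ 0.4332 -0.2191  0.052 ]] [ 0.51408952 -0.22183685  0.052     ]
[ 0.51481797 -0.22926965  0.052     ]
[ 0.4414968  -0.22709927  0.052     ]
[ 0.59950432 -0.23177644  0.052     ]
[ 0.51858795 -0.14980497  0.052     ]
[ 0.5113303 -0.3027837  0.052    ]
```

>>> {"method": "move_arm", "body": {
  "deltas": [
    {"tx": 0.7, "ty": -0.72, "rz": 0.054, "hand": 1},
    {"tx": 0.7, "ty": -0.72, "rz": 0.054, "hand": 1},
    {"tx": 0.7, "ty": -0.72, "rz": 0.054, "hand": 1},
    {"tx": 0.7, "ty": -0.72, "rz": 0.054, "hand": 1},
    {"tx": 0.7, "ty": -0.72, "rz": 0.054, "hand": 1},
    {"tx": 0.7, "ty": -0.72, "rz": 0.054, "hand": 1},
    {"tx": 0.7, "ty": -0.72, "rz": 0.054, "hand": 1},
    {"tx": 0.7, "ty": -0.72, "rz": 0.054, "hand": 1},
    {"tx": 0.7, "ty": -0.72, "rz": 0.054, "hand": 1},
    {"tx": 0.7, "ty": -0.72, "rz": 0.054, "hand": 1}
  ],
  "squeeze": 40
}}

```text
schema error: expected keys tx, ty, tz, rx, ry, rz, hand
```

All keys are needed in each row.

>>> {"method": "move_arm", "body": {
  "deltas": [
    {"tx": 0.7, "ty": -0.72, "tz": 0, "rx": 0, "ry": 0, "rz": 0.054, "hand": 1},
    {"tx": 0.7, "ty": -0.72, "tz": 0, "rx": 0, "ry": 0, "rz": 0.054, "hand": 1},
    {"tx": 0.7, "ty": -0.72, "tz": 0, "rx": 0, "ry": 0, "rz": 0.054, "hand": 1},
    {"tx": 0.7, "ty": -0.72, "tz": 0, "rx": 0, "ry": 0, "rz": 0.054, "hand": 1},
    {"tx": 0.7, "ty": -0.72, "tz": 0, "rx": 0, "ry": 0, "rz": 0.054, "hand": 1},
    {"tx": 0.7, "ty": -0.72, "tz": 0, "rx": 0, "ry": 0, "rz": 0.054, "hand": 1},
    {"tx": 0.7, "ty": -0.72, "tz": 0, "rx": 0, "ry": 0, "rz": 0.054, "hand": 1},
    {"tx": 0.7, "ty": -0.72, "tz": 0, "rx": 0, "ry": 0, "rz": 0.054, "hand": 1},
    {"tx": 0.7, "ty": -0.72, "tz": 0, "rx": 0, "ry": 0, "rz": 0.054, "hand": 1},
    {"tx": 0.7, "ty": -0.72, "tz": 0, "rx": 0, "ry": 0, "rz": 0.054, "hand": 1}
  ],
  "squeeze": 40
}}

```text
time: 0.93
eef_pos: [0.3991, -0.1766, 0.2159]
tcp_rot: [-3.14, -0.0, 0.342]
wrist_force: [0.4, -0.2, 0.4]
opening: 0.0851
grasp_force: 0.0
```

>>> {"method": "move_arm", "body": {
  "deltas": [
    {"tx": 0.286, "ty": -0.364, "tz": 0, "rx": 0, "ry": 0, "rz": 0, "hand": 1},
    {"tx": 0.286, "ty": -0.364, "tz": 0, "rx": 0, "ry": 0, "rz": 0, "hand": 1},
    {"tx": 0.286, "ty": -0.364, "tz": 0, "rx": 0, "ry": 0, "rz": 0, "hand": 1},
    {"tx": 0.286, "ty": -0.364, "tz": 0, "rx": 0, "ry": 0, "rz": 0, "hand": 1},
    {"tx": 0.286, "ty": -0.364, "tz": 0, "rx": 0, "ry": 0, "rz": 0, "hand": 1},
    {"tx": 0.286, "ty": -0.364, "tz": 0, "rx": 0, "ry": 0, "rz": 0, "hand": 1},
    {"tx": 0.286, "ty": -0.364, "tz": 0, "rx": 0, "ry": 0, "rz": 0, "hand": 1}
  ]
}}

```text
time: 1.52
eef_pos: [0.4582, -0.0038, 0.2159]
tcp_rot: [-3.142, 0.001, 0.343]
wrist_force: [-0.3, -0.4, -0.1]
opening: 0.0859
grasp_force: 0.0
```

Run:
```python
from h import *
import cv2
s=env.get_state();print(s["eef_pos"],s["tcp_rot"],s["q"],s["wrist_force"])
c=env.camera_info("wrist");print(c["fx"],c["cx"],c["cy"],np.round(c["cam_to_world"],3).tolist())
cv2.imwrite("pics/w1.png",env.grab_frame("wrist")[:,:,::-1])
```

```text
[ 0.45822019 -0.00379457  0.21585297] [-3.14154685e+00  1.24895518e-03  3.43466826e-01] [-1.49135687e-01 -2.09173407e-02 -3.68816904e-01  1.22401888e+00
 -5.50300899e-04  2.64899048e+00] [-0.31497592 -0.37026805 -0.08672083]
352.53782381103906 320.4677726463916 201.94610919600024 [[0.337, -0.891, -0.304, 0.537], [-0.942, -0.318, -0.11, 0.024], [0.001, 0.323, -0.946, 0.373], [0.0, 0.0, 0.0, 1.0]]
```

View pics/w1.png

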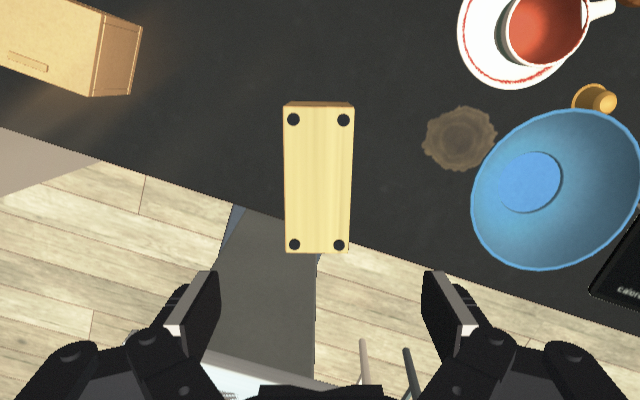

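The wrist view shows the box-top corners at about (283,106), (354,107), (349,252), (286,252), the bowl at upper right, and fingers clear on both sides.

Run:
```python
from h import *
P=np.array([ray("wrist",*p,.082) for p in[(283,106),(354,107),(349,252),(286,252)]]);print(P.round(4),P.mean(0))
print([round(np.linalg.norm(P[i]-P[(i+1)%4]),4) for i in range(4)],np.degrees(np.arctan2(*(P[0]+P[1]-P[2]-P[3])[1::-1])))
print([np.degrees(np.arctan2(*(P[i]-P[j])[1::-1])) for i,j in((0,3),(1,2))])
```

```text
[[ 0.5093  0.0442  0.082 ]
 [ 0.5276 -0.0093  0.082 ]
 [ 0.4063 -0.0518  0.082 ]
 [ 0.387   0.0025  0.082 ]] [ 0.45754631 -0.00360512  0.082     ]
[np.float64(0.0566), np.float64(0.1285), np.float64(0.0577), np.float64(0.1292)] 19.07264939337448
[np.float64(18.836970408937134), np.float64(19.309690042276745)]
```

>>> {"method": "move_arm", "body": {
  "deltas": [
    {"tx": 0, "ty": 0, "tz": 0.1, "rx": 0, "ry": 0, "rz": 0.003, "hand": 1},
    {"tx": 0, "ty": -0.002, "tz": 0.2, "rx": 0, "ry": 0, "rz": 0.003, "hand": 1},
    {"tx": 0, "ty": -0.002, "tz": 0.28, "rx": 0, "ry": 0, "rz": 0.003, "hand": 1},
    {"tx": 0, "ty": -0.002, "tz": 0.35, "rx": 0, "ry": 0, "rz": 0.003, "hand": 1},
    {"tx": 0, "ty": -0.002, "tz": 0.39, "rx": 0, "ry": 0, "rz": 0.003, "hand": 1},
    {"tx": 0, "ty": -0.002, "tz": 0.41, "rx": 0, "ry": 0, "rz": 0.003, "hand": 1},
    {"tx": 0, "ty": -0.002, "tz": 0.41, "rx": 0, "ry": 0, "rz": 0.003, "hand": 1}
  ],
  "squeeze": 40
}}

```text
time: 2.15
eef_pos: [0.456, -0.0049, 0.0505]
tcp_rot: [-3.14, 0.004, 0.332]
wrist_force: [0.1, -0.1, 0.9]
opening: 0.0856
grasp_force: 0.0
```

>>> {"method": "move_arm", "body": {
  "deltas": [
    {"tx": 0, "ty": 0, "tz": 0, "rx": 0, "ry": 0, "rz": 0, "hand": 0},
    {"tx": 0, "ty": 0, "tz": 0, "rx": 0, "ry": 0, "rz": 0, "hand": 0},
    {"tx": 0, "ty": 0, "tz": 0, "rx": 0, "ry": 0, "rz": 0, "hand": 0},
    {"tx": 0, "ty": 0, "tz": 0, "rx": 0, "ry": 0, "rz": 0, "hand": 0},
    {"tx": 0, "ty": 0, "tz": 0, "rx": 0, "ry": 0, "rz": 0, "hand": 0},
    {"tx": 0, "ty": 0, "tz": 0, "rx": 0, "ry": 0, "rz": 0, "hand": -0.2},
    {"tx": 0, "ty": 0, "tz": 0, "rx": 0, "ry": 0, "rz": 0, "hand": -0.2},
    {"tx": 0, "ty": 0, "tz": 0, "rx": 0, "ry": 0, "rz": 0, "hand": -0.2}
  ],
  "squeeze": 50
}}

```text
time: 2.82
eef_pos: [0.4597, -0.0038, 0.0543]
tcp_rot: [3.141, -0.003, 0.334]
wrist_force: [-2.4, 1.6, 6.0]
opening: 0.0569
grasp_force: 52.9
```

>>> {"method": "move_arm", "body": {
  "deltas": [
    {"tx": 0, "ty": 0, "tz": -0.03, "rx": 0, "ry": 0, "rz": 0, "hand": -0.2},
    {"tx": 0, "ty": 0, "tz": -0.09, "rx": 0, "ry": 0, "rz": 0, "hand": -0.2},
    {"tx": 0, "ty": 0, "tz": -0.16, "rx": 0, "ry": 0, "rz": 0, "hand": -0.2},
    {"tx": 0, "ty": 0, "tz": -0.22, "rx": 0, "ry": 0, "rz": 0, "hand": -0.2},
    {"tx": 0, "ty": 0, "tz": -0.24, "rx": 0, "ry": 0, "rz": 0, "hand": -0.2},
    {"tx": 0, "ty": 0, "tz": -0.25, "rx": 0, "ry": 0, "rz": 0, "hand": -0.2},
    {"tx": 0, "ty": 0, "tz": -0.25, "rx": 0, "ry": 0, "rz": 0, "hand": -0.2}
  ]
}}

```text
time: 3.4
eef_pos: [0.4587, -0.0041, 0.1528]
tcp_rot: [3.141, -0.001, 0.334]
wrist_force: [-0.1, -0.2, -2.9]
opening: 0.0565
grasp_force: 55.3
```

>>> {"method": "move_arm", "body": {
  "deltas": [
    {"tx": -0.002, "ty": 0.02, "tz": 0, "rx": 0, "ry": 0, "rz": 0, "hand": -0.2},
    {"tx": -0.006, "ty": 0.07, "tz": 0, "rx": 0, "ry": 0, "rz": 0, "hand": -0.2},
    {"tx": -0.012, "ty": 0.15, "tz": 0, "rx": 0, "ry": 0, "rz": 0, "hand": -0.2},
    {"tx": -0.02, "ty": 0.24, "tz": 0, "rx": 0, "ry": 0, "rz": 0, "hand": -0.2},
    {"tx": -0.028, "ty": 0.33, "tz": 0, "rx": 0, "ry": 0, "rz": 0, "hand": -0.2},
    {"tx": -0.035, "ty": 0.42, "tz": 0, "rx": 0, "ry": 0, "rz": 0, "hand": -0.2},
    {"tx": -0.041, "ty": 0.5, "tz": 0, "rx": 0, "ry": 0, "rz": 0, "hand": -0.2},
    {"tx": -0.045, "ty": 0.55, "tz": 0, "rx": 0, "ry": 0, "rz": 0, "hand": -0.2},
    {"tx": -0.047, "ty": 0.565, "tz": 0, "rx": 0, "ry": 0, "rz": 0, "hand": -0.2},
    {"tx": -0.047, "ty": 0.565, "tz": 0, "rx": 0, "ry": 0, "rz": 0, "hand": -0.2}
  ]
}}

```text
time: 4.23
eef_pos: [0.5138, -0.2251, 0.1502]
tcp_rot: [-3.139, 0.002, 0.332]
wrist_force: [-0.6, -0.6, -2.4]
opening: 0.0564
grasp_force: 55.2
```

Run:
```python
from h import *
import cv2
s=env.get_state();print(s["eef_pos"],s["tcp_rot"],s["q"],s["opening"],s["grasp_force"])
t=env.grab_frame("top")[120:260,300:480,::-1];d=env.grab_frame("side")[170:380,230:430,::-1]
cv2.imwrite("pics/b1.png",np.hstack([cv2.resize(t,(540,420),interpolation=2)[:, 140:],cv2.resize(d,(400,420),interpolation=2)]))
```

```text
[ 0.51380026 -0.2251137   0.15015333] [-3.13939099e+00  2.32087919e-03  3.31781735e-01] [-5.28004261e-01  2.09905719e-01 -2.56081409e-01  1.10799201e+00
 -3.21728018e-04  2.28180972e+00] 0.05643674253215245 55.193962007761
```

View pics/b1.png

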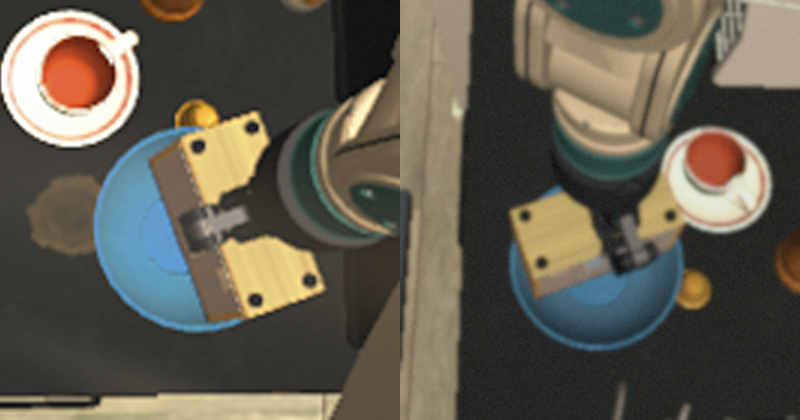

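>>> {"method": "move_arm", "body": {
  "deltas": [
    {"tx": 0, "ty": 0, "tz": 0.03, "rx": 0, "ry": 0, "rz": 0, "hand": -0.2},
    {"tx": 0.075, "ty": -0.003, "tz": 0.05, "rx": 0, "ry": 0, "rz": 0, "hand": -0.2},
    {"tx": 0, "ty": -0.003, "tz": 0.05, "rx": 0, "ry": 0, "rz": 0, "hand": -0.2},
    {"tx": -0.075, "ty": -0.003, "tz": 0.05, "rx": 0, "ry": 0, "rz": 0, "hand": -0.2},
    {"tx": 0, "ty": -0.003, "tz": 0.05, "rx": 0, "ry": 0, "rz": 0, "hand": -0.2},
    {"tx": 0.075, "ty": -0.003, "tz": 0.05, "rx": 0, "ry": 0, "rz": 0, "hand": -0.2},
    {"tx": 0, "ty": -0.003, "tz": 0.05, "rx": 0, "ry": 0, "rz": 0, "hand": -0.2},
    {"tx": -0.075, "ty": -0.003, "tz": 0.05, "rx": 0, "ry": 0, "rz": 0, "hand": -0.2},
    {"tx": 0, "ty": -0.003, "tz": 0.05, "rx": 0, "ry": 0, "rz": 0, "hand": -0.2},
    {"tx": 0, "ty": -0.003, "tz": 0.05, "rx": 0, "ry": 0, "rz": 0, "hand": -0.2}
  ]
}}

```text
time: 5.17
eef_pos: [0.5138, -0.2197, 0.1299]
tcp_rot: [-3.138, -0.0, 0.335]
wrist_force: [2.2, -0.6, -1.9]
opening: 0.0565
grasp_force: 55.1
```

```bash
cat > look.py <<'E'
from h import *
import cv2,sys
s=env.get_state();print(s["time"],s["eef_pos"],s["tcp_rot"],s["opening"],s["grasp_force"])
t=env.grab_frame("top")[120:260,300:480,::-1];d=env.grab_frame("side")[170:380,230:430,::-1]
cv2.imwrite(sys.argv[1],np.hstack([cv2.resize(t,(540,420),interpolation=2)[:, 140:],cv2.resize(d,(400,420),interpolation=2)]))
E
python3 look.py pics/b2.png
```

```text
5.1667 [ 0.51376333 -0.21968764  0.12989479] [-3.13827242e+00 -4.23509853e-04  3.35483151e-01] 0.056470574550632514 55.1064882427454
```

View pics/b2.png

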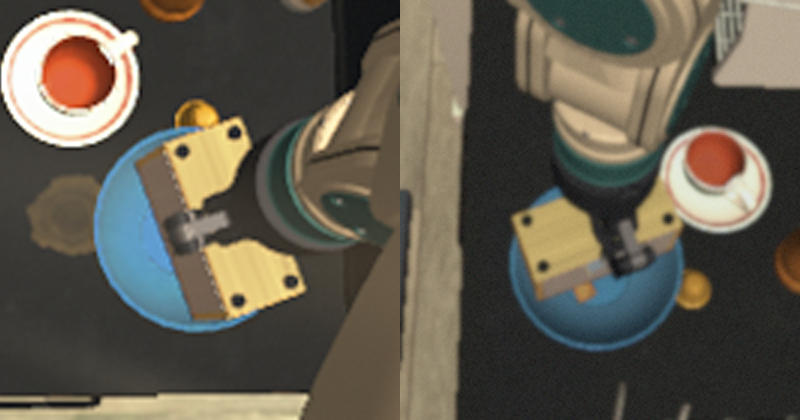

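The side view shows the cork's end at (583,293), below the box, so it seems to be in the bowl. I'll raise the box, move it back and confirm with the bowl uncovered.

>>> {"method": "move_arm", "body": {
  "deltas": [
    {"tx": 0, "ty": 0, "tz": -0.03, "rx": 0, "ry": 0, "rz": 0, "hand": -0.2},
    {"tx": 0.004, "ty": -0.04, "tz": -0.05, "rx": 0, "ry": 0, "rz": 0, "hand": -0.2},
    {"tx": 0.01, "ty": -0.12, "tz": -0.05, "rx": 0, "ry": 0, "rz": 0, "hand": -0.2},
    {"tx": 0.018, "ty": -0.21, "tz": -0.05, "rx": 0, "ry": 0, "rz": 0, "hand": -0.2},
    {"tx": 0.026, "ty": -0.3, "tz": -0.05, "rx": 0, "ry": 0, "rz": 0, "hand": -0.2},
    {"tx": 0.034, "ty": -0.39, "tz": -0.05, "rx": 0, "ry": 0, "rz": 0, "hand": -0.2},
    {"tx": 0.04, "ty": -0.48, "tz": -0.05, "rx": 0, "ry": 0, "rz": 0, "hand": -0.2},
    {"tx": 0.045, "ty": -0.54, "tz": -0.05, "rx": 0, "ry": 0, "rz": 0, "hand": -0.2},
    {"tx": 0.047, "ty": -0.56, "tz": -0.05, "rx": 0, "ry": 0, "rz": 0, "hand": -0.2},
    {"tx": 0.047, "ty": -0.562, "tz": -0.05, "rx": 0, "ry": 0, "rz": 0, "hand": -0.2}
  ]
}}

```text
time: 6.1
eef_pos: [0.4573, -0.0018, 0.1532]
tcp_rot: [3.142, -0.001, 0.338]
wrist_force: [0.6, -0.6, -3.7]
opening: 0.0567
grasp_force: 55.1
```

```bash
python3 look.py pics/b3.png
```

```text
6.1 [ 0.45731193 -0.00180894  0.15319742] [ 3.14151910e+00 -7.55173128e-04  3.38145867e-01] 0.05667094915808634 55.086776688694954
```

View pics/b3.png

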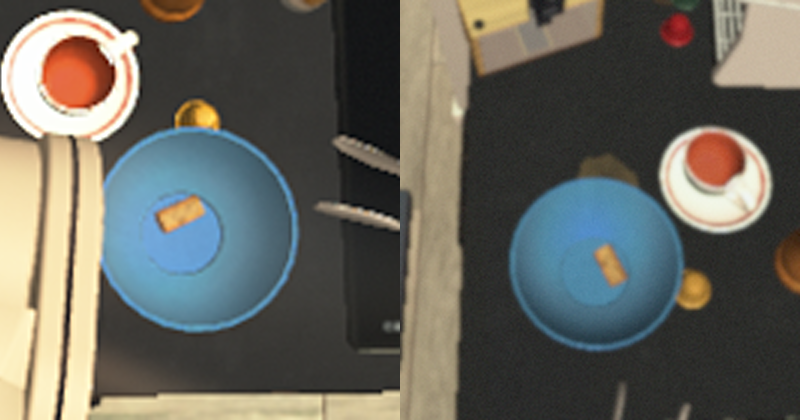

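The cork lies in the bowl (left view (180,213)), and the bowl has not moved. Now I'll set the box down.

>>> {"method": "move_arm", "body": {
  "deltas": [
    {"tx": 0, "ty": 0, "tz": 0.05, "rx": 0, "ry": 0, "rz": 0, "hand": -0.2},
    {"tx": 0, "ty": 0, "tz": 0.11, "rx": 0, "ry": 0, "rz": 0, "hand": -0.2},
    {"tx": 0, "ty": 0, "tz": 0.16, "rx": 0, "ry": 0, "rz": 0, "hand": -0.2},
    {"tx": 0, "ty": 0, "tz": 0.2, "rx": 0, "ry": 0, "rz": 0, "hand": -0.2},
    {"tx": 0, "ty": 0, "tz": 0.22, "rx": 0, "ry": 0, "rz": 0, "hand": -0.2},
    {"tx": 0, "ty": 0, "tz": 0.232, "rx": 0, "ry": 0, "rz": 0, "hand": -0.2},
    {"tx": 0, "ty": 0, "tz": 0.24, "rx": 0, "ry": 0, "rz": 0, "hand": -0.2},
    {"tx": 0, "ty": 0, "tz": 0.24, "rx": 0, "ry": 0, "rz": 0, "hand": -0.2}
  ]
}}

```text
time: 6.87
eef_pos: [0.4589, -0.0045, 0.0565]
tcp_rot: [3.141, -0.0, 0.334]
wrist_force: [-0.5, -0.7, -3.0]
opening: 0.0563
grasp_force: 55.1
```

>>> {"method": "move_arm", "body": {
  "deltas": [
    {"tx": 0, "ty": 0, "tz": 0.003, "rx": 0, "ry": 0, "rz": 0, "hand": -0.2},
    {"tx": 0, "ty": 0, "tz": 0.006, "rx": 0, "ry": 0, "rz": 0, "hand": -0.2},
    {"tx": 0, "ty": 0, "tz": 0.006, "rx": 0, "ry": 0, "rz": 0, "hand": -0.2}
  ]
}}

```text
time: 7.12
eef_pos: [0.4598, -0.0041, 0.055]
tcp_rot: [3.14, -0.003, 0.335]
wrist_force: [1.0, 0.1, -0.0]
opening: 0.0563
grasp_force: 55.3
```

>>> {"method": "move_arm", "body": {
  "deltas": [
    {"tx": 0, "ty": 0, "tz": 0.003, "rx": 0, "ry": 0, "rz": 0, "hand": -0.2},
    {"tx": 0, "ty": 0, "tz": 0.003, "rx": 0, "ry": 0, "rz": 0, "hand": -0.2}
  ]
}}

```text
time: 7.28
eef_pos: [0.4605, -0.0039, 0.0544]
tcp_rot: [3.14, -0.004, 0.335]
wrist_force: [0.5, 1.0, 4.6]
opening: 0.0564
grasp_force: 55.9
```

>>> {"method": "move_arm", "body": {
  "deltas": [
    {"tx": 0, "ty": 0, "tz": 0, "rx": 0, "ry": 0, "rz": 0, "hand": 0.5},
    {"tx": 0, "ty": 0, "tz": 0, "rx": 0, "ry": 0, "rz": 0, "hand": 1},
    {"tx": 0, "ty": 0, "tz": 0, "rx": 0, "ry": 0, "rz": 0, "hand": 1},
    {"tx": 0, "ty": 0, "tz": 0, "rx": 0, "ry": 0, "rz": 0, "hand": 1},
    {"tx": 0, "ty": 0, "tz": 0, "rx": 0, "ry": 0, "rz": 0, "hand": 1},
    {"tx": 0, "ty": 0, "tz": 0, "rx": 0, "ry": 0, "rz": 0, "hand": 1},
    {"tx": 0, "ty": 0, "tz": 0, "rx": 0, "ry": 0, "rz": 0, "hand": 1}
  ]
}}

```text
time: 7.87
eef_pos: [0.4582, -0.0039, 0.0526]
tcp_rot: [-3.142, 0.0, 0.334]
wrist_force: [0.3, 1.0, 0.5]
opening: 0.0852
grasp_force: 0.0
```

>>> {"method": "move_arm", "body": {
  "deltas": [
    {"tx": 0, "ty": 0, "tz": -0.05, "rx": 0, "ry": 0, "rz": 0, "hand": 1},
    {"tx": 0, "ty": 0, "tz": -0.12, "rx": 0, "ry": 0, "rz": 0, "hand": 1},
    {"tx": 0, "ty": 0, "tz": -0.2, "rx": 0, "ry": 0, "rz": 0, "hand": 1},
    {"tx": 0, "ty": 0, "tz": -0.28, "rx": 0, "ry": 0, "rz": 0, "hand": 1},
    {"tx": 0, "ty": 0, "tz": -0.36, "rx": 0, "ry": 0, "rz": 0, "hand": 1},
    {"tx": 0, "ty": 0, "tz": -0.41, "rx": 0, "ry": 0, "rz": 0, "hand": 1},
    {"tx": 0, "ty": 0, "tz": -0.41, "rx": 0, "ry": 0, "rz": 0, "hand": 1},
    {"tx": 0, "ty": 0, "tz": -0.41, "rx": 0, "ry": 0, "rz": 0, "hand": 1}
  ]
}}

```text
time: 8.53
eef_pos: [0.4594, -0.0041, 0.2181]
tcp_rot: [3.14, -0.003, 0.334]
wrist_force: [0.5, -1.1, -0.4]
opening: 0.0853
grasp_force: 0.0
```

Run:
```python
from h import *
import cv2
print(env.get_state()["eef_pos"])
cv2.imwrite("pics/w2.png",env.grab_frame("wrist")[:,:,::-1])
```

```text
[ 0.45942916 -0.00412784  0.21811226]
```

View pics/w2.png

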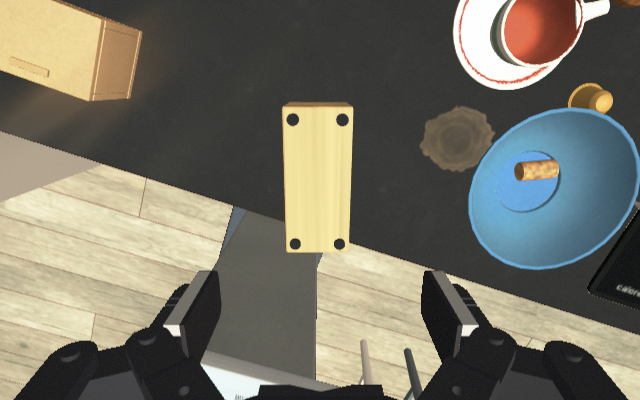

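The box stands upright at its old place (318,178), feet up. The cork is in the bowl (537,170), and the bowl and wooden box have not moved.

```bash
python3 -c "
from bench import env
print(env.sign_off())"
```

```text
the job is handed in; nothing more can be done
None
```

The job is handed in, at about 8.6 s of robot time: the cork dropped through the slot into the blue bowl, the cork box is back on the worktop slot side down, and the bowl and wooden box look unmoved in the last picture.

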